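Find an eccentric's high spot on the runout bench

TASK

Press the dial indicator's slide down by its black knob until the plunger stands on the cam and is about half-way in (needle about straight up). Then check the runout: turn the spindle in its V-blocks with a light touch on the toothed pulley, first through the cam's lowest reading and on to its highest, and leave it lying there with the high spot under the plunger. Press gently, do not run the plunger to the end of its stroke, keep the spindle down in the Vs and leave the other things on the bench alone.

Things in the scene. Friction and masses are not known exactly. Their poses are not given: they have to be found in the camera images.
- gauge_stand: fixed runout bench: dark granite base 133 x 270 x 20 mm (x from -48 to +85 mm) with two 90-degree steel V-blocks and an aluminium column. Origin on the bench top under the middle of the spindle; z up; y along the spindle (cam at +y, pulley at -y); x away from the robot. V-blocks at y = -105 and +105 mm, 24 mm thick, tops at z = 80 mm. Column 30 x 30 mm at x = 63, y = 65 mm, top at z = 205 mm
- spindle_seat (a point): point on the gauge stand's frame at x = 0, y = 0, z = 75 mm: where the middle of the spindle's axis is when it lies in the Vs
- spindle: loose steel spindle, 0.6 to 0.9 kg, lying in the V-blocks along the stand's y. Origin on its axis at mid-length; y along the axis, x and z turn with it. 240 mm long, 22 mm in diameter, 18 mm at its end journals. It carries the toothed pulley and the cam; both turn with it. It turns under about 2 N at the pulley's rim, is held only by its weight, and stays where it is left
- pulley_mid (a point): centre of the toothed aluminium pulley on the spindle's axis: 60 mm in diameter over the teeth, 24 mm wide along y, 65 mm to the -y side of the spindle's middle; its top is 105 mm above the bench and is free above. A fingertip pressed on its rim with about 3 to 8 N and drawn across the axis (along the stand's x) turns the spindle without slipping much.
- plunger_tip (a point): lowest point of the plunger's 8 mm ball tip, straight above the spindle's axis at y = 65 mm in the stand's frame. It rides on the cam: a plain steel disc 40 mm in diameter, 18 mm wide, clamped 4 mm off-centre on the spindle at an angle that nobody has noted, so that its top passes between 91 mm (low spot) and 99 mm (high spot) above the bench
- plunger (a joint): reading of the dial indicator in m: 0 with the plunger hanging free (fully out), 0.025 at the end of its stroke; grows as the plunger is pushed in; spring force 0.9 N at 0 to 1.65 N at the end. On the dial (76 mm, white, facing the robot) the black needle stands at the lower left at 0, straight up at 0.0125 and turns clockwise 12 degrees a mm
- slide: indicator slide, a grey block on the column that carries the dial indicator. It moves only up and down (58 mm), is stiff (about 5 N downward moves it slowly) and stays where it is left. Starts 0 to 12 mm below its top position. Its origin lies on the stand's origin when it is fully up
- knob_top (a point): top of the black knob on the slide (21 mm in diameter, 17 mm high, on a 9 mm rod), at x = 34, y = 65 mm in the stand's frame; 267 mm above the bench with the slide fully up, and moving down with it; free above, the column ends below it
- tape_roll: bystander: roll of tape 73 mm across, 25 mm high, on the bench behind the stand; origin at its underside
- grease_tin: bystander: flat tin 54 mm across, 24 mm high, on the granite base behind the spindle; origin at its underside
- vial: bystander: small dropper bottle 31 mm across, 94 mm high, beside the stand on the pulley's side; origin at its underside
- connector: bystander: dark grey round connector 25 mm across, 32 mm high, in front of the stand on the pulley's side; origin at its underside
- screwdriver: bystander: screwdriver 184 mm long, 17 mm thick, on the bench to the right of the stand; origin at its underside

How it is judged:
On the way, in this order (a step that is already met when the one before it is completed fails the run):
1. the slide is lowered until the plunger stands on the cam, about half-way in (value of joint plunger between 0.008 and 0.017 m), for 0.3 s.
2. the spindle is turned until the cam's low spot passes under the plunger (z of plunger_tip in the frame of gauge_stand below 0.0918 m and value of joint plunger above 0.001 m), for 0.1 s.
3. the spindle is turned on until the cam's high spot is under the plunger (z of plunger_tip in the frame of gauge_stand above 0.0984 m and value of joint plunger above 0.001 m), for 0.2 s.
At the end, for the whole second after the job is handed in: The plunger's tip stands on the cam no more than 0.6 mm below the cam's highest height (99 mm above the bench), with the plunger 1 to 24.5 mm in; the spindle lies in both Vs (its axis 75 mm above the bench within 1.5 mm, within 20 mm of its seat along its length) and is at rest (all of step 3 and z of plunger_tip in the frame of gauge_stand below 0.1002 m and value of joint plunger below 0.0245 m and distance between spindle and spindle_seat below 0.02 m and z of spindle in the frame of gauge_stand between 0.0735 and 0.0765 m and linear speed of spindle below 0.01 m/s and angular speed of spindle below 0.05 rad/s); the robot touches nothing.
It fails at once if the fingers press on the spindle with more than 35 N (contact force between the fingers and spindle above 35 N).
It fails at once if the fingers press on the indicator slide with more than 35 N (contact force between the fingers and slide above 35 N).
It fails at once if the plunger is run to within half a millimetre of the end of its stroke (value of joint plunger above 0.0245 m).
It fails at once if the spindle is lifted or thrown more than 5 mm out of its V-blocks (z of spindle in the frame of gauge_stand above 0.08 m).
It fails at once if one of the bystanders is moved more than 15 mm (distance of any of tape_roll, grease_tin, vial, screwdriver, connector from where it was at the start of the episode above 0.015 m).
It also fails if it takes over 64 s, if anything falls off the work surface, if the arm or the gripper's body presses on something with over 40 N, if the wrist force passes 120 N, or if a joint passes its speed limit or range.

ROBOT

A 6-joint arm with a two-finger parallel gripper is mounted at the origin on the work surface; the furniture and walls round the work are solid. World frame = base frame: x ahead of the robot, y to its left, z up, the work surface at z = 0. Lengths are in m, angles in rad, forces in N, time in s.
With the tool pointing down it reaches from about 0.25 to 0.775 m from the base axis. Payload 4 kg.
Tool frame: the origin (TCP) lies at the centre of the arm's flange, where the gripper is bolted on; the fingertips stand 199 mm ahead of it and the grasp point (between the pads) lies 180 mm ahead of it (robot.tcp_to_tips is the distance from the TCP to the fingertips, in m); z points along the fingers, y is the line along which they close (so a half turn about z gives the same grasp; the last joint's range is limited). The gripper opens to 94 mm and grips with 3 to 60 N. Pads are 16 mm wide; open, the fingers measure 119 mm over their backs; the gripper's body (75 mm by 177 mm) begins 78 mm behind the grasp point.
Start: joints at [-1.438, 0.087, 1.371, -0, 1.684, -0.103], TCP at [0.128, -0.535, 0.405] pointing down, gripper open.
Joint ranges: [-3.1, 3.1], [-0.76, 2.03], [0.27, 2.55], [-1.08, 4.22], [0.17, 2.65], [-2.57, 2.57]. Speed limits (rad/s): [2.79, 2.79, 3.14, 3.14, 3.14, 3.14].

INTERFACE

Orientations are given as [roll, pitch, yaw] about the fixed x, y, z axes, in that order (R = Rz(yaw) Ry(pitch) Rx(roll)).
In Python, from bench import telemetry, snapshot, ticket, robot gives the robot as it stands.
- The arm moves only by the tool apply_moves, never from a script. Its argument "moves" is a list that holds one entry, the list of rows, each a list of 5 numbers: the shift along the tool's x, y, z in units of 50 mm (1.0 is 50 mm), then the turn about the tool's z in units of 10 degrees (1.0 is 10 degrees), then the closure, from 0 (fully open) to 1 (shut). A call has 1 to 10 rows; each row is the pose to reach, as a shift and turn from the pose commanded when the call began, along the tool's axes at that moment; what a row does not reach only later rows make up. A row lasts 1/8 s, in which the tool goes at most 62.5 mm and 10.7 degrees, less where a joint would pass 70% of its speed; a pose out of reach is approached as far as the arm can. A call with a gripper value outside its range is refused whole. The fingers move at their own pace and stop on an object; the grip force is fixed at half the most. Time passes only in rows, so rows that repeat a pose let the fingers close. It gives the time, the measured TCP pose, the force, the opening and the grip force at its end, in the units of the state.
- telemetry.get_obs(): the state, without advancing time (a new reading comes with each control period).
- snapshot(name): name is "side" or "top"; returns a dict with "image" (420x560x3 uint8, red, green, blue), "fovy" (degrees; the focal length in pixels is half the picture's height over the tangent of half this angle, whatever the lens; pixels are square), "cx", "cy" (the principal point, pixels), "D" ([k1, k2, p1, p2, k3] as OpenCV has them; the pictures are not rectified), "R" (3x3) and "t" (3): a world point X has camera coordinates R X + t. Camera axes: x right, y down, z forward; pixel columns grow to the right and rows downward; lengths in m; the calibration is good to about 2 mm. A picture is of the moment at which its call begins. There is no depth.
- ticket.close_job(): hands the job in; it is judged then, once.
The state is a dict: "time": time; "joint_positions": joint angles; "qvel": joint speeds; "joint_torque": joint torques, N m; "tool_pos": TCP position; "ee_rot": TCP orientation; "wrist_force": force on the tool from outside, world axes, zero at the start; "wrist_torque": the same for the moment, N m; "width": finger opening in m; "finger_force": force on a finger pad.
Only numpy, scipy, OpenCV 4.12 (cv2) and the standard library are available. Lean on these libraries where they do the work, as an engineer would, in place of code of your own. Each camera call takes 0.05 s, during which the arm holds its last target. There are 200 camera calls.

## Working session

There is one attempt and no reset: what is moved stays moved. The work goes in short steps, Python scripts to look and compute and a tool call to move; the robot and the scene stay as the last step left them, time stands still between calls to the robot, and variables do not carry over. Pictures are saved under pics/ and viewed, at most 10 in all, crops included, and the job is handed in when it is done.

Besides the shell and the picture viewer there is one more tool, called after ">>>" as a command line: name --argument value ..., lists and objects as JSON in quotes. apply_moves: Moves the arm, as the interface text tells. Its arguments: {"type":"object","properties":{"moves":{"type":"array","items":{"type":"array","items":{"type":"array","items":{"type":"number"}}}}},"required":["moves"]}

```bash
mkdir -p pics; cat > h.py <<'E'
import numpy as np, cv2
from bench import telemetry, snapshot, ticket, robot
def cam(s):
    h,w=s["image"].shape[:2]; f=h/2/np.tan(np.radians(s["fovy"])/2)
    return np.array([[f,0,s["cx"]],[0,f,s["cy"]],[0,0,1.]]),np.array(s["D"],float),np.array(s["R"]),np.array(s["t"])
def proj(s,P):
    K,D,R,t=cam(s); return cv2.projectPoints(np.array(P,float).reshape(-1,1,3),cv2.Rodrigues(R)[0],t,K,D)[0].reshape(-1,2)
def atz(s,uv,z):
    K,D,R,t=cam(s); n=cv2.undistortPoints(np.array(uv,float).reshape(-1,1,2),K,D).reshape(-1,2)
    d=np.c_[n,np.ones(len(n))]@R; c=-R.T@t; return c+d*((z-c[2])/d[:,2])[:,None]
def save(s,name,box=None,k=1):
    im=s["image"][:,:,::-1]
    if box: im=im[box[1]:box[3],box[0]:box[2]]
    cv2.imwrite("pics/"+name+".png",cv2.resize(im,None,fx=k,fy=k,interpolation=cv2.INTER_CUBIC))
E
python3 - <<'E'
from h import *
for n in("side","top"):
    s=snapshot(n); save(s,n+"0",None,1.4); K,D,R,t=cam(s); print(n,K[0,0],D,-R.T@t,R[2])
o=telemetry.get_obs();print({k:np.round(v,3) for k,v in o.items()})
E
```

```text
side 484.8215319801973 [0.01709182 0.         0.         0.         0.        ] [ 0.26762722 -0.69804564  0.74998012] [ 0.3366286   0.73371711 -0.59020369]
top 527.913144413986 [-0.00877201  0.          0.          0.          0.        ] [0.45695288 0.03076824 1.17053559] [ 0.14124441 -0.01327901 -0.98988569]
{'time': np.float64(0.1), 'joint_positions': array([-1.438,  0.088,  1.372, -0.   ,  1.684, -0.103]), 'qvel': array([-0.002, -0.   , -0.   , -0.   , -0.001,  0.001]), 'joint_torque': array([ 2.0000e-03, -3.4125e+01, -3.0330e+01,  7.2000e-02,  3.0000e-02,
       -0.0000e+00]), 'tool_pos': array([ 0.128, -0.535,  0.404]), 'ee_rot': array([-3.14 , -0.   ,  0.236]), 'wrist_force': array([-0.76 ,  0.708,  0.778]), 'wrist_torque': array([-0.002, -0.   ,  0.002]), 'finger_force': np.float64(0.0), 'width': np.float64(0.094)}
```

View pics/side0.png

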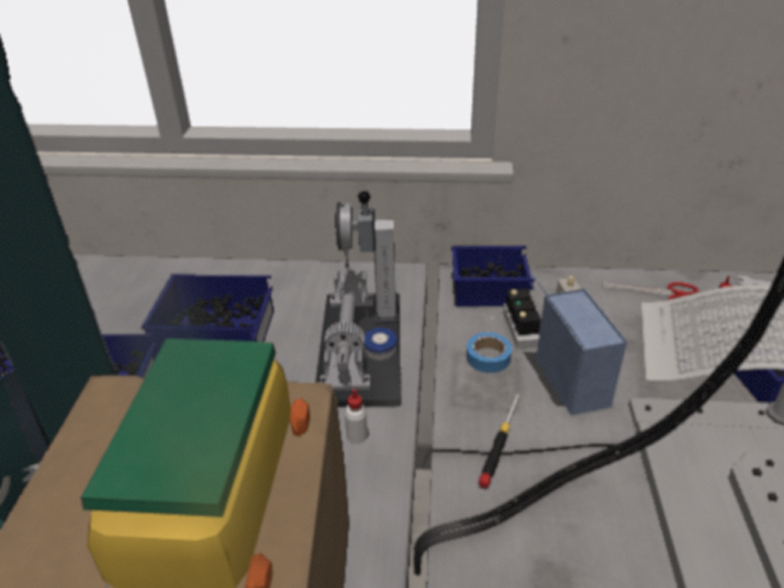

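View pics/top0.png

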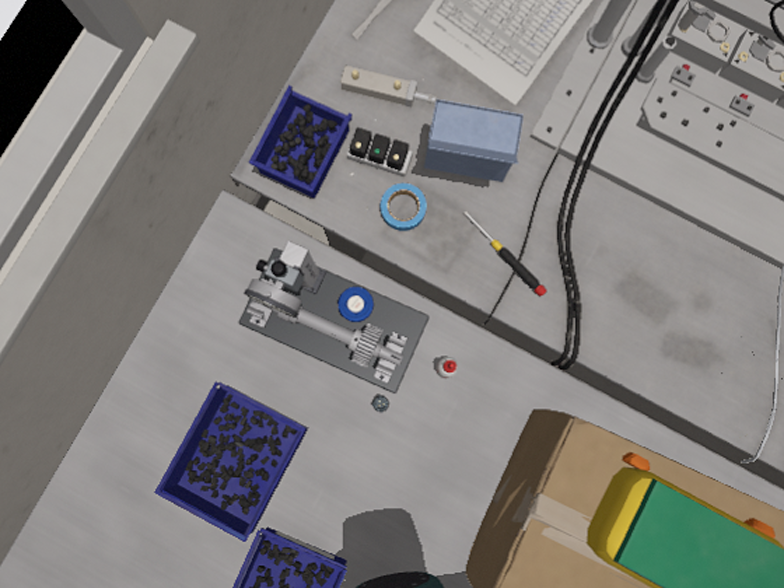

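The top view shows the stand running diagonally from the cam and column at (275,280) to the pulley at (370,345), with the knob at (278,268). In the side view the knob is at (364,197) and the dial is edge-on. I'll zoom in on both.

```bash
python3 - <<'E'
from h import *
s=snapshot("top"); save(s,"topc",(165,165,325,285),5)
s=snapshot("side"); save(s,"sidec",(220,130,300,300),3.5)
E
```

```text
(no output)
```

View pics/topc.png

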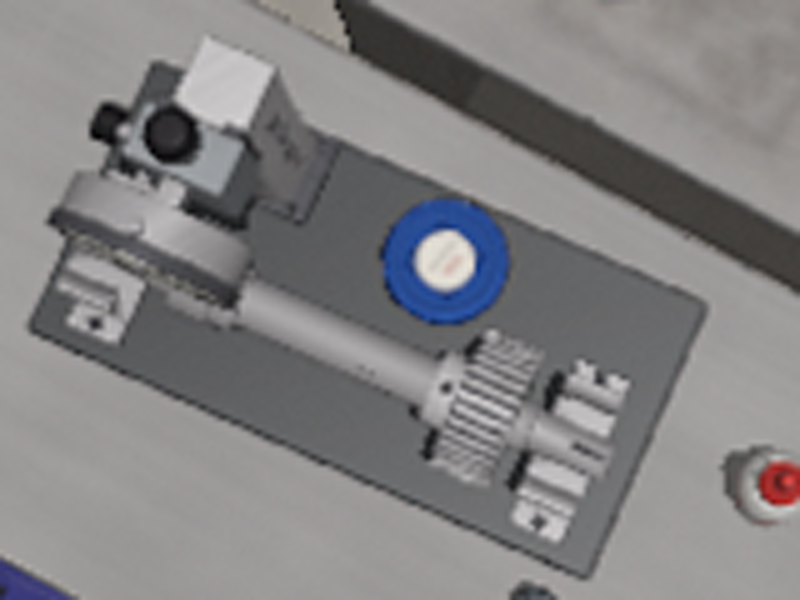

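View pics/sidec.png

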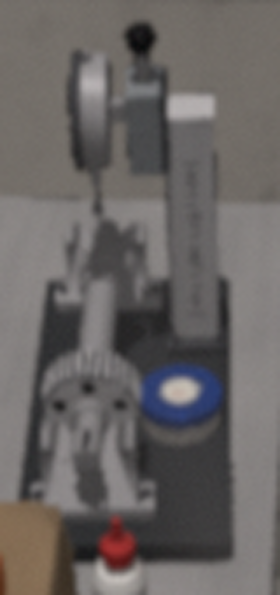

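The top crop shows the base corners at (32,325), (588,577), (706,305) and (155,62). It also shows the column top at (228,85), the knob at (172,130) and the pulley near (487,405). In the side crop the knob is at (142,33), the column top at (191,106) and the base corner at (232,545).

```bash
python3 - <<'E'
from h import *
from scipy.optimize import least_squares
T=snapshot("top");S=snapshot("side")
print(T["R"])
tp=[(32,325),(588,577),(706,305),(155,62),(228,85),(172,130)]
sp=[(232,545),(191,106),(142,30)]
tu=(np.array(tp)+.5)/5-.5+[165,165]; su=(np.array(sp)+.5)/3.5-.5+[220,130]
def model(p):
    k=(.034,.065,.267-p[3])
    A=[(-.048,.135,.02),(-.048,-.135,.02),(.085,-.135,.02),(.085,.135,.02),(.063,.065,.205),k]
    B=[(.085,-.135,.02),(.063,.065,.205),k]
    c,s=np.cos(p[2]),np.sin(p[2]); M=np.array([[c,-s,0],[s,c,0],[0,0,1]])
    w=lambda P:np.array(P)@M.T+[p[0],p[1],0]
    return w(A),w(B),w
f=lambda p:np.r_[(proj(T,model(p)[0])-tu).ravel(),(proj(S,model(p)[1])-su).ravel()]
g=atz(T,tu[:4],.02); c0=g.mean(0); print(g.round(3))
d=g[0]-g[1]; yaw=np.arctan2(-d[0],d[1])
r=least_squares(f,[c0[0],c0[1],yaw,.005]);print(r.x.round(4),np.degrees(r.x[2]),r.fun.reshape(-1,2).round(2))
w=model(r.x)[2]
for n,P in dict(knob=(.034,.065,.267-r.x[3]),pulley=(0,-.065,.105),vbl=(0,-.105,.08)).items(): print(n,w([P]).round(4))
print("vial,conn,tin",atz(T,np.array([[449/1.4,367/1.4]]),.09),atz(T,[[380/1.4,402/1.4]],.03),atz(T,[[355/1.4,304/1.4]],.024))
np.save("pose.npy",r.x)
E
```

```text
[[-0.02809229 -0.99956113  0.00940038]
 [-0.98957609  0.02648041 -0.14155546]
 [ 0.14124441 -0.01327901 -0.98988569]]
[[ 0.577  0.255  0.02 ]
 [ 0.461  0.015  0.02 ]
 [ 0.578 -0.04   0.02 ]
 [ 0.693  0.201  0.02 ]]
[ 0.56    0.1161 -0.4485  0.0062] -25.69784947502661 [[-1.58  0.86]
 [ 0.09  1.43]
 [ 1.23 -0.11]
 [-0.04 -1.07]
 [-0.5   0.24]
 [-0.3   0.11]
 [ 0.83  0.19]
 [ 0.74  0.7 ]
 [ 0.45  0.01]]
knob [[0.6189 0.16   0.2608]]
pulley [[0.5318 0.0576 0.105 ]]
vbl [[0.5145 0.0215 0.08  ]]
vial,conn,tin [[ 0.49489489 -0.06317386  0.09      ]] [[0.44680569 0.03899675 0.03      ]] [[0.59917669 0.07417005 0.024     ]]
```

```bash
python3 - <<'E'
from h import *
T=snapshot("top");S=snapshot("side")
def tri(a,b):
    A0,A1=atz(T,[a],0)[0],atz(T,[a],.3)[0];B0,B1=atz(S,[b],0)[0],atz(S,[b],.3)[0]
    da,db=A1-A0,B1-B0; st=np.linalg.lstsq(np.c_[da,-db],B0-A0,rcond=None)[0]
    return A0+da*st[0],B0+db*st[1]
print(tri((657/1.4,477/1.4),(275/1.4,345/1.4)), tri((615/1.4,560/1.4),(170/1.4,340/1.4)))
p=np.load("pose.npy");c,s=np.cos(p[2]),np.sin(p[2])
w=lambda P:np.array([c*P[0]-s*P[1]+p[0],s*P[0]+c*P[1]+p[1],P[2]])
for z in(.09,.1,.11,.12,.13,.14,.15): print(z,((proj(S,[w((0,.065,z))])[0]-[220,130]+.5)*3.5-.5).round(1))
print("knob",((proj(S,[w((.034,.065,.2608))])[0]-[220,130]+.5)*3.5-.5))
yaw=.236;R=np.array([[np.cos(yaw),np.sin(yaw)],[np.sin(yaw),-np.cos(yaw)]])
o=telemetry.get_obs()["tool_pos"]
for P in[(.034,.065,.29)]: d=w(P)-o; print((R.T@d[:2])/.05, -(d[2]+.199)/.05)
save(S,"sidez",(230,170,290,250),7.5)
E
```

```text
(array([ 0.36314895, -0.25388385,  0.37365521]), array([ 0.35990899, -0.25312006,  0.37376376])) (array([ 0.28019825, -0.20377569,  0.3727456 ]), array([ 0.28069079, -0.20385437,  0.37265961]))
0.09 [104.5 258.5]
0.1 [103.6 246.3]
0.11 [102.7 234. ]
0.12 [101.8 221.5]
0.13 [100.9 208.9]
0.14 [100.  196.2]
0.15 [ 99.  183.4]
knob [143.56256459  30.0935426 ]
[ 12.78461609 -11.21658892] -1.6890378298736475
```

View pics/sidez.png

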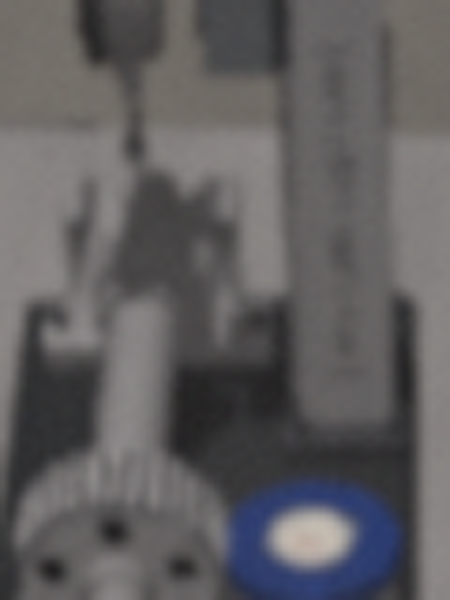

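The plunger tip is at about sidez (135,152), which puts it near z 0.128 m and hanging free. The toolbox top (0.374 m) stands on the straight path, so I'll raise over it first, closing the fingers and turning.

>>> apply_moves --moves '[[[0,0,-1.2,-1,1],[0,0,-2.4,-2,1],[0,0,-3.6,-3,1],[0,0,-4.4,-4,1],[0,0,-4.4,-5.08,1],[0,0,-4.4,-5.08,1]]]'

```text
time: 1.15
tool_pos: [0.1285, -0.5347, 0.6251]
ee_rot: [3.141, 0.001, 1.12]
wrist_force: [-0.4, -0.3, 0.4]
width: 0.0375
finger_force: 0.0
```

>>> apply_moves --moves '[[[1,0.17,0,0,1],[2,0.33,0,0,1],[3,0.5,0,0,1],[4,0.66,0,0,1],[5,0.83,0,0,1],[6,1,0,0,1],[7,1.16,0,0,1],[8,1.33,0,0,1],[9,1.5,0,0,1],[10,1.65,0,0,1]]]'

```text
time: 2.4
tool_pos: [0.4204, -0.1184, 0.6236]
ee_rot: [-3.14, 0.0, 1.119]
wrist_force: [0.8, -0.7, -0.7]
width: 0.0006
finger_force: 0.0
```

>>> apply_moves --moves '[[[1,0.17,0.3,0,1],[2,0.33,0.6,0,1],[3,0.5,1,0,1],[4,0.66,1.5,0,1],[5,0.83,2,0,1],[6,1,2.4,0,1],[6.78,1.12,2.6,0,1],[6.78,1.12,2.6,0,1],[6.78,1.12,2.6,0,1]]]'

```text
time: 3.52
tool_pos: [0.6168, 0.1609, 0.4943]
ee_rot: [-3.141, 0.001, 1.121]
wrist_force: [0.3, 0.4, -0.1]
width: 0.0009
finger_force: 0.0
```

>>> apply_moves --moves '[[[0,0.04,0.3,0,1],[0,0.04,0.55,0,1],[0,0.04,0.6,0,1],[0,0.04,0.64,0,1],[0,0.04,0.68,0,1],[0,0.04,0.72,0,1],[0,0.04,0.76,0,1],[0,0.04,0.8,0,1]]]'

```text
time: 4.53
tool_pos: [0.6186, 0.1604, 0.4561]
ee_rot: [3.14, -0.001, 1.122]
wrist_force: [-0.8, -0.8, 5.0]
width: 0.0002
finger_force: 2.5
```

>>> apply_moves --moves '[[[0,0,0.05,0,1],[0,0,0.1,0,1],[0,0,0.15,0,1],[0,0,0.2,0,1]]]'

```text
time: 5.03
tool_pos: [0.6188, 0.1604, 0.4449]
ee_rot: [3.141, -0.0, 1.122]
wrist_force: [-1.3, 0.3, 4.8]
width: 0.0002
finger_force: 2.5
```

```bash
python3 - <<'E'
from h import *
S=snapshot("side"); o=telemetry.get_obs(); print(o["tool_pos"],o["wrist_force"])
save(S,"s1",(220,130,300,230),6)
E
```

```text
[0.61888574 0.16042783 0.44433719] [ 1.01289746 -0.54390573  3.99750364]
```

View pics/s1.png

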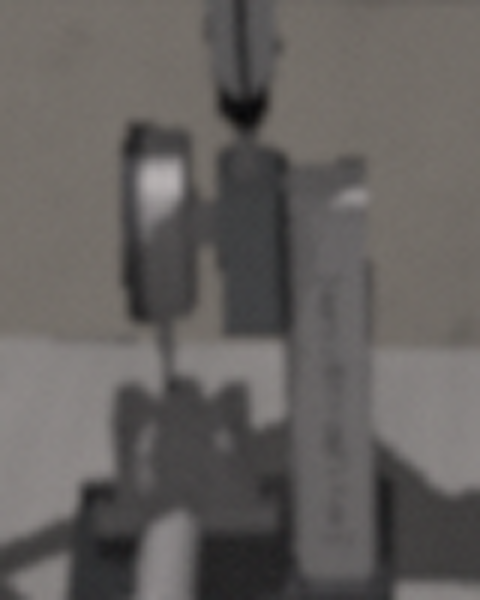

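In s1 the slide is lowering, with the knob under the fingertips at (243,120) and the stem ending near (172,380). I'll check what the cam and V-block should project to there.

```bash
cat >> h.py <<'E'
p=np.load("pose.npy");_c,_s=np.cos(p[2]),np.sin(p[2])
def w(P): P=np.atleast_2d(np.array(P,float)); return np.c_[_c*P[:,0]-_s*P[:,1]+p[0],_s*P[:,0]+_c*P[:,1]+p[1],P[:,2]]
E
python3 - <<'E'
from h import *
S=snapshot("side")
pr=lambda P:((proj(S,w(P))-[220,130]+.5)*6-.5).round(0).tolist()
print("vtop",pr([(-.02,.105,.08),(.02,.105,.08),(-.02,.093,.08)]))
print("camtop near/far",pr([(0,.056,.095),(0,.074,.095),(.02,.056,.075),(-.02,.056,.075)]))
print("tip",[(z,pr([(0,.065,z)])[0]) for z in(.095,.105,.112,.116,.12)])
print("knob top",pr([(.034,.065,.2454)]),"slide? coltop",pr([(.048,.05,.205)]), "spindle mid top", pr([(0,.05,.086)]))
E
```

```text
vtop [[137.0, 407.0], [236.0, 405.0], [135.0, 424.0]]
camtop near/far [[177.0, 447.0], [180.0, 420.0], [232.0, 487.0], [129.0, 489.0]]
tip [(0.095, [179.0, 433.0]), (0.105, [177.0, 412.0]), (0.112, [176.0, 397.0]), (0.116, [175.0, 389.0]), (0.12, [175.0, 380.0])]
knob top [[248.0, 90.0]] slide? coltop [[290.0, 208.0]] spindle mid top [[178.0, 474.0]]
```

>>> apply_moves --moves '[[[0,0,0.06,0,1],[0,0,0.12,0,1],[0,0,0.18,0,1],[0,0,0.24,0,1],[0,0,0.3,0,1],[0,0,0.36,0,1],[0,0,0.42,0,1],[0,0,0.48,0,1],[0,0,0.48,0,1]]]'

```text
time: 6.25
tool_pos: [0.6188, 0.1604, 0.4209]
ee_rot: [3.141, -0.0, 1.122]
wrist_force: [0.7, 0.7, 5.2]
width: 0.0002
finger_force: 2.6
```

```bash
python3 - <<'E'
from h import *
S=snapshot("side"); T=snapshot("top"); o=telemetry.get_obs(); print(o["tool_pos"],o["wrist_force"])
a=cv2.resize(S["image"][160:235,230:285],None,fx=8,fy=8,interpolation=cv2.INTER_CUBIC).astype(float)
a=np.clip((a-20)*1.8,0,255)
cv2.imwrite("pics/s2.png",a[:,:,::-1])
E
```

```text
[0.61885229 0.16037536 0.4208928 ] [0.72362901 0.13989003 4.72432285][ WARN:0@1.333] global loadsave.cpp:1063 imwrite_ Unsupported depth image for selected encoder is fallbacked to CV_8U.
```

View pics/s2.png

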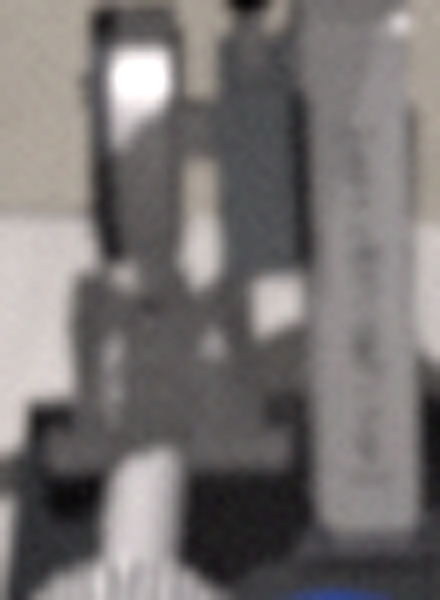

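In s2 the dial is at (140,130), with its bottom at about 262 and the plunger tip near (145,298), dark on dark. I'll compare vertical grey profiles along the stem for the three states.

```bash
python3 - <<'E'
from h import *
ims=[snapshot("side")["image"] for _ in range(6)]
n=np.mean(ims,0).mean(2); np.save("n2.npy",np.mean(ims,0))
def back(f,k): 
    a=cv2.imread("pics/"+f).astype(float).mean(2); return cv2.resize(a,None,fx=1/k,fy=1/k,interpolation=cv2.INTER_AREA)
z=back("sidez.png",7.5); s1=back("s1.png",6)
np.set_printoptions(linewidth=200)
print("now cols245-253"); 
for r in range(186,206): print(r,n[r,242:256].round(0).astype(int), "| start",z[r-170,12:26].round(0).astype(int),"| s1",s1[r-130,22:36].round(0).astype(int))
E
```

```text
now cols245-253
186 [ 48  44  54  65  70  71  71  71  70  68  78 100 111 112] | start [105 111 115 114 103  85  82 102 113 115 114 114 113 113] | s1 [105 112 114 105  87  76  84 102 112 114 114 113 113 112]
187 [ 53  43  52  65  70  71  70  71  70  68  80 103 117 121] | start [114 120 123 120 104  82  83 106 121 123 123 122 121 121] | s1 [115 120 122 115  94  80  86 104 118 122 122 121 120 120]
188 [ 60  43  51  63  69  70  70  70  68  68  81 107 123 127] | start [125 128 129 122 100  73  76 103 123 129 128 128 128 127] | s1 [126 128 128 123 104  87  90 111 125 128 128 127 127 128]
189 [ 67  43  47  61  67  69  68  68  68  69  84 112 128 130] | start [129 131 131 122  96  70  71  99 122 130 129 129 130 131] | s1 [129 130 131 129 114  93  94 115 129 132 130 130 130 131]
190 [ 75  45  46  59  66  67  68  68  68  69  87 116 130 132] | start [129 132 131 123 102  79  77 100 121 130 131 130 131 133] | s1 [129 131 131 131 118  98  96 116 129 131 131 130 131 132]
191 [ 83  51  47  58  68  68  67  66  67  72  93 119 131 132] | start [129 131 131 126 112  94  89 102 117 125 128 131 132 133] |
[... 1797 characters left out ...]
69 71]
202 [69 81 90 79 69 68 69 70 69 70 69 69 72 85] | start [114 116 112  97  80  72  69  71  71  70  70  70  69  78] | s1 [70 86 96 90 77 69 69 70 70 69 68 68 69 78]
203 [73 91 98 84 72 69 70 71 71 71 70 70 76 90] | start [114 114 105  90  75  71  71  71  72  71  72  71  71  81] | s1 [ 74  92 100  87  74  69  71  72  70  70  71  69  69  78]
204 [ 78  95 100  84  72  70  72  71  71  71  71  71  75  84] | start [114 112 102  85  72  71  72  72  71  71  71  71  71  81] | s1 [ 80  96 100  85  73  70  71  72  71  71  71  70  70  76]
205 [78 93 92 79 71 70 69 69 69 70 71 72 73 75] | start [114 106  94  81  71  71  71  71  71  71  71  72  73  80] | s1 [78 92 92 80 71 71 71 70 70 71 70 71 72 73]
```

The dark ball moved from row 188.9 to 194.1 to 197.7, about 25 mm of tip travel against 39 mm of slide travel, so the reading is about 13–14 mm. Step 1 is met. Next I'll lift off and go over the pulley.

>>> apply_moves --moves '[[[0,0,-0.3,0,1],[0,0,-0.9,0,1],[-0.9,-0.4,-0.9,0,1],[-1.8,-0.8,-0.9,0,1],[-2.61,-0.97,-0.9,0,1],[-2.61,-0.97,0,0,1],[-2.61,-0.97,1,0,1],[-2.61,-0.97,1.9,0,1],[-2.61,-0.97,2.1,0,1],[-2.61,-0.97,2.1,0,1]]]'

```text
time: 7.9
tool_pos: [0.5188, 0.0638, 0.316]
ee_rot: [-3.141, 0.0, 1.122]
wrist_force: [-0.6, -0.2, 0.0]
width: 0.0007
finger_force: 0.0
```

```bash
cat >> h.py <<'E'
def tiprow(N=4):
    n=np.mean([snapshot("side")["image"] for _ in range(N)],0).mean(2); return n
def st():
    o=telemetry.get_obs(); q=o["tool_pos"]; d=q[:2]-p[:2]
    print("t",o["time"],"stand xy",_c*d[0]+_s*d[1],-_s*d[0]+_c*d[1],"tip z",q[2]-.199,"F",o["wrist_force"].round(1))
def look():
    st(); n=tiprow()
    for r in range(190,206): print(r,n[r,244:253].round(0).astype(int))
E
python3 -c "
from h import *
look()"
```

```text
t 7.9 stand xy -0.014468017411373116 -0.06502229074855176 tip z 0.11697923752960065 F [-0.6 -0.2  0. ]
190 [41 52 52 50 49 51 62 77 87]
191 [41 51 52 50 51 55 66 76 82]
192 [38 50 56 57 58 62 75 85 91]
193 [38 52 63 66 66 68 80 93 98]
194 [38 59 73 74 71 70 75 84 91]
195 [46 68 83 81 72 70 67 72 76]
196 [72 86 90 80 70 66 65 65 68]
197 [103 108  98  75  61  60  62  63  65]
198 [125 123 102  74  58  57  62  64  64]
199 [132 123  99  75  65  64  65  66  66]
200 [126 112  87  72  68  68  67  68  67]
201 [111  97  76  68  69  68  68  67  68]
202 [103  87  70  67  68  68  68  68  68]
203 [100  85  70  69  70  71  70  69  70]
204 [97 84 71 69 71 71 69 70 70]
205 [88 78 70 69 69 68 68 70 71]
```

>>> apply_moves --moves '[[[0,0,0.15,0,1],[0,0,0.2,0,1],[0,0,0.23,0,1],[0,0,0.26,0,1],[0,0,0.28,0,1],[0,0,0.28,0,1]]]'

```text
time: 8.85
tool_pos: [0.5185, 0.0638, 0.3021]
ee_rot: [3.141, -0.0, 1.122]
wrist_force: [-0.8, 0.0, 1.7]
width: 0.0005
finger_force: 1.1
```

>>> apply_moves --moves '[[[0,0,0.03,0,1],[0,0.06,0.04,0,1],[0,0.14,0.04,0,1],[0,0.22,0.04,0,1],[0,0.3,0.04,0,1],[0,0.3,0.04,0,1]]]'

```text
time: 9.6
tool_pos: [0.5332, 0.0571, 0.304]
ee_rot: [3.134, -0.003, 1.122]
wrist_force: [-0.9, 0.1, 12.8]
width: 0.0006
finger_force: 6.4
```

```bash
python3 -c "
from h import *
look()"
```

```text
t 9.6 stand xy 0.0014514531842458912 -0.0648208865445402 tip z 0.10500191271852782 F [-0.9  0.1 12.8]
190 [38 38 37 34 36 36 35 35 35]
191 [31 29 30 28 30 30 29 29 28]
192 [29 29 28 27 29 29 28 29 30]
193 [29 27 29 28 28 30 28 31 30]
194 [28 28 29 30 31 31 32 34 34]
195 [29 30 31 29 30 30 32 33 35]
196 [28 29 30 29 30 30 31 31 33]
197 [30 29 30 29 30 30 32 31 31]
198 [30 29 31 30 32 30 31 30 32]
199 [33 29 29 29 31 31 31 32 33]
200 [33 28 29 30 30 31 32 31 32]
201 [38 33 34 35 37 39 38 37 37]
202 [52 51 51 52 56 57 52 49 48]
203 [66 70 73 74 77 74 69 64 61]
204 [68 77 84 86 85 83 76 70 68]
205 [65 78 87 88 88 85 78 72 70]
```

>>> apply_moves --moves '[[[0,0.08,-0.03,0,1],[0,0.16,-0.03,0,1],[0,0.24,-0.03,0,1],[0,0.28,-0.03,0,1],[0,0.28,-0.4,0,1],[-1,0.28,-2.5,0,1],[-1,0.28,-3,0,1],[-1,0.28,-3,0,1]]]'

```text
time: 10.8
tool_pos: [0.5224, 0.0053, 0.4558]
ee_rot: [3.132, -0.003, 1.121]
wrist_force: [0.5, 1.1, 0.3]
width: 0.0006
finger_force: 0.0
```

```bash
python3 -c "
from h import *
look()
T=snapshot('top');S=snapshot('side')
a=cv2.resize(T['image'][205:275,230:300],None,fx=6,fy=6,interpolation=cv2.INTER_CUBIC)
b=cv2.resize(S['image'][180:290,220:290],(382,600),interpolation=cv2.INTER_CUBIC)
a=cv2.copyMakeBorder(a,0,180,0,0,cv2.BORDER_CONSTANT); cv2.imwrite('pics/m1.png',np.hstack([a[:600,:417],b])[:,:,::-1])"
```

```text
t 10.8 stand xy 0.014167268563248687 -0.11619677205013511 tip z 0.25683943266006065 F [0.5 1.1 0.3]
190 [58 62 62 66 73 72 70 70 87]
191 [51 60 65 69 70 71 74 82 97]
192 [ 66  74  79  74  71  75  87  98 111]
193 [ 97 101  94  80  73  75  89 104 112]
194 [120 117 102  84  73  73  79  90  95]
195 [130 124 106  85  74  70  70  73  77]
196 [134 126 108  84  73  70  68  66  69]
197 [134 128 106  80  68  66  67  66  66]
198 [135 128 104  75  62  59  63  67  66]
199 [135 128 102  72  56  57  62  66  66]
200 [132 123  98  72  63  64  66  69  67]
201 [125 112  87  73  69  69  68  68  69]
202 [117  98  77  69  71  70  68  68  68]
203 [111  88  71  68  68  69  70  68  68]
204 [107  86  70  69  70  70  71  70  70]
205 [102  84  72  69  70  71  70  71  71]
```

View pics/m1.png

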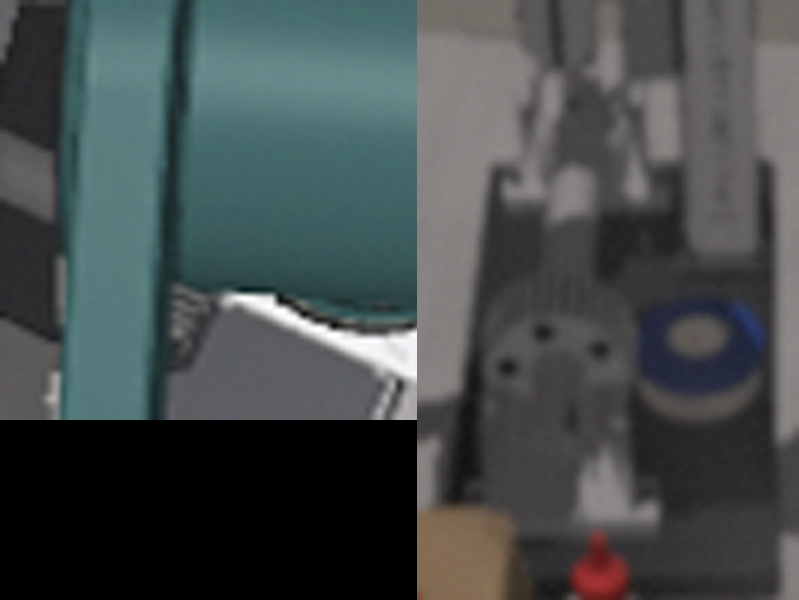

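The pulley-face holes moved from (245,241), (237,246), (254,246) to (243,241), (254,244), (237,248), about 59° clockwise. The ball dropped about 0.9 px, so the reading is falling from near the high spot. On to stroke 2.

>>> apply_moves --moves '[[[0,-0.3,0,0,1],[0.5,-0.59,1,0,1],[1.02,-0.59,2,0,1],[1.02,-0.59,2.8,0,1],[1.02,-0.59,2.8,0,1],[1.02,-0.59,2.8,0,1]]]'

```text
time: 11.85
tool_pos: [0.5186, 0.0651, 0.3111]
ee_rot: [3.14, -0.001, 1.123]
wrist_force: [0.3, 0.7, -0.4]
width: 0.0003
finger_force: 0.0
```

>>> apply_moves --moves '[[[0,0,0.1,0,1],[0,0,0.17,0,1],[0,0,0.18,0,1],[0,0.08,0.18,0,1],[0,0.16,0.18,0,1],[0,0.24,0.18,0,1],[0,0.32,0.18,0,1],[0,0.4,0.18,0,1],[0,0.48,0.18,0,1],[0,0.56,0.18,0,1]]]'

```text
time: 13.1
tool_pos: [0.5442, 0.0528, 0.3018]
ee_rot: [3.14, -0.001, 1.122]
wrist_force: [0.4, 1.1, 2.8]
width: 0.0005
finger_force: 1.1
```

>>> apply_moves --moves '[[[0,0.03,0,0,1],[0,0.03,0,0,1],[0,0.03,-0.5,0,1],[-1,0.03,-1.5,0,1],[-1,0.03,-2.7,0,1],[-1,0.03,-3,0,1],[-1,0.03,-3,0,1]]]'

```text
time: 13.98
tool_pos: [0.5235, 0.0071, 0.451]
ee_rot: [3.14, -0.0, 1.122]
wrist_force: [0.4, 0.8, -0.3]
width: 0.0007
finger_force: 0.0
```

```bash
cat >> h.py <<'E'
def holes():
    n=tiprow(); print("ball",[(r,int(n[r,248:250].mean().round())) for r in range(195,205)])
    g=n[232:258,230:262]; K=cv2.GaussianBlur(g,(0,0),3)-cv2.GaussianBlur(g,(0,0),.7)
    m=(K==cv2.dilate(K,np.ones((5,5))))&(K>5)
    for y,x in zip(*np.nonzero(m)):
        dx,dy=x+230-245.2,y+232-248
        if np.hypot(dx,dy/.79)<14: print("hole",x+230,y+232,int(K[y,x]),"ang",round(np.degrees(np.arctan2(dx,-dy/.79))))
E
python3 -c "
from h import *
st();holes()"
```

```text
t 13.975 stand xy 0.014352358854969306 -0.11414720718490924 tip z 0.25203296344343623 F [ 0.4  0.8 -0.3]
ball [(195, 72), (196, 72), (197, 70), (198, 64), (199, 57), (200, 58), (201, 65), (202, 69), (203, 69), (204, 68)]
hole 241 241 26 ang -25
hole 251 242 24 ang 37
hole 236 249 24 ang -98
hole 254 250 9 ang 106
```

>>> apply_moves --moves '[[[0,-0.3,0,0,1],[0.5,-0.59,1,0,1],[1,-0.59,2,0,1],[1,-0.59,2.8,0,1],[1,-0.59,2.9,0,1],[1,-0.59,2.98,0,1],[1,-0.59,2.99,0,1]]]'

```text
time: 15.05
tool_pos: [0.5189, 0.0648, 0.3031]
ee_rot: [3.138, -0.001, 1.122]
wrist_force: [-0.4, 0.0, -0.2]
width: 0.0009
finger_force: 0.0
```

>>> apply_moves --moves '[[[0,0.08,0.01,0,1],[0,0.16,0.01,0,1],[0,0.24,0.01,0,1],[0,0.32,0.01,0,1],[0,0.4,0.01,0,1],[0,0.48,0.01,0,1],[0,0.56,0.01,0,1],[0,0.59,0.01,0,1],[0,0.59,0.01,0,1]]]'

```text
time: 16.18
tool_pos: [0.5455, 0.0521, 0.301]
ee_rot: [3.14, -0.001, 1.122]
wrist_force: [1.5, 1.7, 3.5]
width: 0.0004
finger_force: 2.0
```

>>> apply_moves --moves '[[[0,0,-0.5,0,1],[-1,0,-1.5,0,1],[-1,0,-2.7,0,1],[-1,0,-3,0,1],[-1,0,-3,0,1]]]'

```text
time: 16.8
tool_pos: [0.5235, 0.0071, 0.451]
ee_rot: [3.14, -0.0, 1.122]
wrist_force: [0.9, -0.6, 0.0]
width: 0.0001
finger_force: 0.0
```

```bash
python3 -c "
from h import *
st();holes()"
```

```text
t 16.8 stand xy 0.014395237184443688 -0.11413735419184995 tip z 0.2520285516083185 F [ 0.9 -0.6  0. ]
ball [(195, 72), (196, 71), (197, 67), (198, 59), (199, 55), (200, 63), (201, 69), (202, 69), (203, 69), (204, 69)]
hole 249 241 26 ang 23
hole 239 243 25 ang -44
hole 254 249 20 ang 98
hole 238 250 14 ang -109
```

The ball rose again (rows 197.7, 198.6, 199.5, 198.8), so the low spot has been passed. The cosine fit puts the present phase at about 235–240°. I'll make two more strokes of about 57°, looking after each.

>>> apply_moves --moves '[[[0,-0.3,0,0,1],[0.5,-0.59,1,0,1],[1,-0.59,2,0,1],[1,-0.59,2.8,0,1],[1,-0.59,2.9,0,1],[1,-0.59,2.98,0,1],[1,-0.59,2.99,0,1]]]'

```text
time: 17.88
tool_pos: [0.5189, 0.0648, 0.3031]
ee_rot: [3.138, -0.001, 1.122]
wrist_force: [0.8, 0.9, -0.1]
width: 0.0006
finger_force: 0.0
```

>>> apply_moves --moves '[[[0,0.08,0.01,0,1],[0,0.16,0.01,0,1],[0,0.24,0.01,0,1],[0,0.32,0.01,0,1],[0,0.4,0.01,0,1],[0,0.48,0.01,0,1],[0,0.56,0.01,0,1],[0,0.59,0.01,0,1],[0,0.59,0.01,0,1]]]'

```text
time: 19.0
tool_pos: [0.5455, 0.052, 0.301]
ee_rot: [3.14, -0.001, 1.122]
wrist_force: [1.8, 0.7, 4.1]
width: 0.0003
finger_force: 1.9
```

>>> apply_moves --moves '[[[0,0,-0.5,0,1],[-1,0,-1.5,0,1],[-1,0,-2.7,0,1],[-1,0,-3,0,1],[-1,0,-3,0,1]]]'

```text
time: 19.62
tool_pos: [0.5235, 0.007, 0.4511]
ee_rot: [3.14, -0.0, 1.122]
wrist_force: [0.5, -1.1, -0.9]
width: 0.0007
finger_force: 0.0
```

```bash
python3 -c "
from h import *
st();holes()"
```

```text
t 19.625 stand xy 0.014420078852480811 -0.11414706989842135 tip z 0.2521008956136913 F [ 0.5 -1.1 -0.9]
ball [(195, 72), (196, 69), (197, 61), (198, 58), (199, 65), (200, 70), (201, 70), (202, 69), (203, 70), (204, 70)]
hole 246 240 24 ang 5
hole 237 244 26 ang -58
hole 254 246 23 ang 74
hole 240 252 9 ang -134
hole 249 253 5 ang 149
```

The fit puts the low at relative 114° and the high at about 294°, with the spindle now at about 224°. One more full stroke, then a short nudge.

>>> apply_moves --moves '[[[0,-0.3,0,0,1],[0.5,-0.59,1,0,1],[1,-0.59,2,0,1],[1,-0.59,2.8,0,1],[1,-0.59,2.9,0,1],[1,-0.59,2.98,0,1],[1,-0.59,2.99,0,1]]]'

```text
time: 20.7
tool_pos: [0.5189, 0.0648, 0.3032]
ee_rot: [3.138, -0.002, 1.122]
wrist_force: [0.7, 0.5, 0.1]
width: 0.0005
finger_force: 0.0
```

>>> apply_moves --moves '[[[0,0.08,0.01,0,1],[0,0.16,0.01,0,1],[0,0.24,0.01,0,1],[0,0.32,0.01,0,1],[0,0.4,0.01,0,1],[0,0.48,0.01,0,1],[0,0.56,0.01,0,1],[0,0.59,0.01,0,1],[0,0.59,0.01,0,1]]]'

```text
time: 21.82
tool_pos: [0.5456, 0.052, 0.301]
ee_rot: [3.14, -0.001, 1.122]
wrist_force: [1.1, 1.8, 3.3]
width: 0.0006
finger_force: 1.9
```

>>> apply_moves --moves '[[[0,0,-0.5,0,1],[-1,0,-1.5,0,1],[-1,0,-2.7,0,1],[-1,0,-3,0,1],[-1,0,-3,0,1]]]'

```text
time: 22.45
tool_pos: [0.5235, 0.007, 0.4511]
ee_rot: [3.14, -0.0, 1.122]
wrist_force: [-0.1, 0.1, 0.3]
width: 0.0005
finger_force: 0.0
```

```bash
python3 -c "
from h import *
st();holes()"
```

```text
t 22.45 stand xy 0.014410090471110186 -0.11414197157551406 tip z 0.2520880342997665 F [-0.1  0.1  0.3]
ball [(195, 72), (196, 70), (197, 67), (198, 68), (199, 70), (200, 69), (201, 69), (202, 71), (203, 72), (204, 72)]
hole 243 241 25 ang -14
hole 253 244 25 ang 57
hole 236 247 25 ang -82
hole 240 257 5 ang -155
```

The holes now match the rel 59° pattern plus 3 pitches, so rel ≈ 275°. The high spot is about 19° further, so I'll nudge about 10 mm.

>>> apply_moves --moves '[[[0,-0.2,0,0,1],[0.5,-0.39,1,0,1],[1,-0.39,2,0,1],[1,-0.39,2.75,0,1],[1,-0.39,2.87,0,1],[1,-0.39,2.92,0,1],[1,-0.39,2.97,0,1],[1,-0.39,2.98,0,1]]]'

```text
time: 23.65
tool_pos: [0.528, 0.0603, 0.3042]
ee_rot: [3.138, -0.001, 1.122]
wrist_force: [-1.4, -0.5, 6.4]
width: 0.0011
finger_force: 3.4
```

>>> apply_moves --moves '[[[0,0.06,0,0,1],[0,0.12,0,0,1],[0,0.17,0,0,1],[0,0.2,0,0,1],[0,0.2,0,0,1],[0,0.2,-0.1,0,1],[0,0.2,-0.6,0,1],[-1,0.2,-1.6,0,1],[-1,0.2,-2.7,0,1],[-1,0.2,-3,0,1]]]'

```text
time: 24.9
tool_pos: [0.5146, 0.0105, 0.4571]
ee_rot: [3.133, -0.003, 1.121]
wrist_force: [-0.1, 1.2, -0.3]
width: 0.0008
finger_force: 0.0
```

```bash
python3 -c "
from h import *
st();holes()
S=snapshot('side'); save(S,'fin',(225,165,295,265),6)
n=tiprow(6)
for r in range(190,202): print(r,n[r,244:254].round(0).astype(int))"
```

```text
t 24.9 stand xy 0.004846156803085186 -0.1148777390315364 tip z 0.2581137228392269 F [-0.1  1.2 -0.3]
ball [(195, 72), (196, 70), (197, 66), (198, 68), (199, 70), (200, 69), (201, 70), (202, 71), (203, 72), (204, 72)]
hole 246 240 23 ang 5
hole 237 244 26 ang -58
hole 254 246 23 ang 74
hole 240 252 9 ang -134
hole 249 253 6 ang 149
hole 254 253 5 ang 126
190 [ 65  65  66  68  67  67  67  70  88 116]
191 [ 53  60  68  68  67  70  76  82  97 120]
192 [ 65  74  79  74  70  75  88 100 111 124]
193 [ 98 101  94  80  72  75  90 104 112 121]
194 [120 118 103  83  73  72  79  90  96 108]
195 [130 124 107  85  74  70  70  72  77  93]
196 [133 126 106  84  71  68  67  66  69  83]
197 [133 124 102  79  67  66  65  66  67  75]
198 [128 114  91  75  69  68  68  66  67  70]
199 [119 100  79  71  70  69  67  67  67  67]
200 [111  89  72  69  70  70  69  69  68  67]
201 [100  80  71  69  71  70  69  68  67  67]
```

View pics/fin.png

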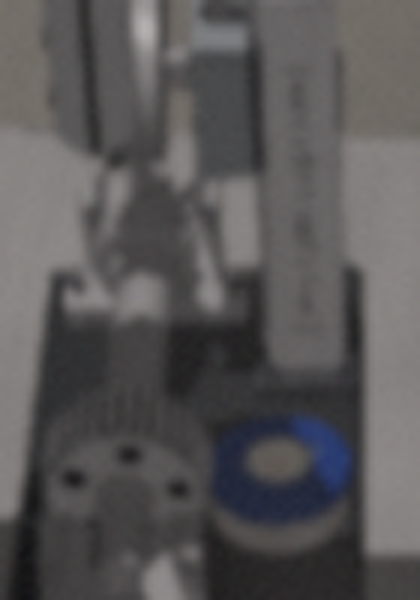

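The holes moved +19° as planned (rel ≈ 296°). The ball is now faint near fin (148,180), so I'll clear the arm out of the view and recheck it.

>>> apply_moves --moves '[[[0,-1,-0.5,0,1],[0,-2,-0.5,0,1],[0,-3,-0.5,0,1],[0,-3.5,-0.5,0,1],[0,-3.5,-0.5,0,1],[0,-3.5,-0.5,0,1]]]'

```text
time: 26.2
tool_pos: [0.3577, 0.0869, 0.4765]
ee_rot: [3.141, 0.0, 1.122]
wrist_force: [0.7, 0.6, 0.9]
width: 0.0004
finger_force: 0.0
```

```bash
python3 -c "
from h import *
st()
n=np.mean([snapshot('side')['image'] for _ in range(12)],0); np.save('n3.npy',n)
a=n.mean(2)
for r in range(188,202): print(r,a[r,242:256].round(0).astype(int))
b=np.clip((cv2.resize(n[170:215,230:275],None,fx=13,fy=13,interpolation=cv2.INTER_CUBIC)-30)*2,0,255).astype(np.uint8)
cv2.imwrite('pics/last.png',b[:,:,::-1])"
```

```text
t 26.2 stand xy -0.169659461316235 -0.11411598711180752 tip z 0.2774961537335946 F [0.7 0.6 0.9]
188 [ 60  45  51  64  69  71  71  72  70  69  82 107 124 128]
189 [ 67  44  49  62  68  69  69  70  69  69  85 113 128 131]
190 [ 75  47  46  60  66  68  68  68  69  70  88 116 130 132]
191 [ 83  52  47  60  68  69  68  70  75  82  98 120 131 133]
192 [ 92  69  66  75  80  74  70  76  88 101 111 124 132 133]
193 [ 99  95  97 101  94  80  73  76  90 105 113 121 129 133]
194 [102 114 121 118 103  84  74  73  80  90  96 109 124 129]
195 [102 122 130 124 107  86  74  71  71  73  77  94 115 119]
196 [102 124 134 126 107  84  72  69  67  67  69  84 101  99]
197 [103 125 133 124 102  80  69  67  66  67  68  75  84  81]
198 [102 124 128 114  92  76  69  68  67  67  68  70  73  76]
199 [101 120 120 100  80  71  70  70  69  68  68  68  70  80]
200 [101 116 111  89  73  69  70  70  69  69  68  68  69  77]
201 [103 112 100  80  72  70  70  70  70  70  68  68  67  73]
```

View pics/last.png

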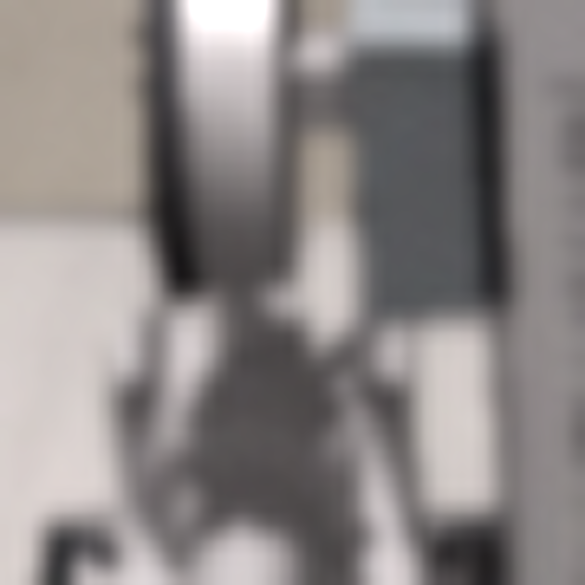

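```bash
python3 -c "
from bench import ticket
print(ticket.close_job())"
```

```text
the job is handed in; nothing more can be done
None
```

The job is handed in at about 27 s, and the result was not shown: the plunger was set about 14 mm in, the spindle was turned through the low spot, and it was left at what I estimate is the high spot. That position comes from a fit to the earlier readings and the pulley holes, because the plunger tip was too faint to read directly at the end.

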